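Centre the bumped desk speaker on its display riser

TASK

One of the two small desk speakers on the shop counter has been bumped off-centre on its round display riser: with light taps of the fingertips against the side of the speaker, low down where it does not tip, nudge it back until it stands upright in the middle of its riser, within 7 mm of centre. Do not straddle, grasp, lift or press down on it, do not let it topple, and do not shove the riser out of place. Leave the other speaker on its riser, the computer mouse, the carton and the wrist rest where they are.

Things in the scene. Friction and masses are not known exactly. Their poses are not given: they have to be found in the camera images.
- speaker: off-centre speaker, loose, top-heavy, 0.14-0.28 kg: round bullet shape, grey cloth, white dome, 72 mm tall, on a narrow foot 26 mm across, 4 mm high. Diameter 64 mm (widest) at 11-15 mm above the foot's underside, 62 at 46, 42 at 65. Origin: centre of the foot's underside, z up. Starts 20-33 mm off-centre, any direction. Slides if pushed in its lowest 20 mm; rocks and topples if pushed in its upper half
- riser: the loose black acrylic disc under the off-centre speaker, 120 mm in diameter, 40 mm high, 0.55 kg, flat on top. Origin: centre of its underside, on the counter; its axis is the centre to aim for, its top is 40 mm above the origin. It may be on the left or the right.
- other_speaker: an identical speaker that already stands in the middle of its own riser; to be left alone. Origin: centre of the foot's underside
- other_riser: an identical riser, 120 mm in diameter and 40 mm high, under the other speaker; to be left alone. Origin: centre of its underside
- mouse: black computer mouse, 112 x 60 mm, 36 mm high, lying lengthwise along its x axis; to be left alone. Origin: centre of its underside
- carton: small upright cardboard carton, 40 x 80 x 70 mm (x, y, z); to be left alone. Origin: centre of its underside
- wrist_rest: wooden wrist rest lying flat, 300 mm along its x axis, 75 mm wide, 18 mm high; to be left alone. Origin: centre of its underside

How it is judged:
By the outcome, as a careful person would: the job done as asked, in the order asked, and still so for the second after the job is handed in, with the robot touching nothing.
It also fails if it takes over 42 s, if anything falls off the work surface, if the arm or the gripper's body presses on something with over 40 N, if the wrist force passes 120 N, or if a joint passes its speed limit or range.

ROBOT

A 6-joint arm with a two-finger parallel gripper is mounted at the origin on the work surface. World frame = base frame: x ahead of the robot, y to its left, z up, the work surface at z = 0. Lengths are in m, angles in degrees, forces in N, time in s.
With the tool pointing down it reaches from about 0.3 to 0.85 m from the base axis. Payload 4.2 kg.
Tool frame: the origin (TCP) lies at the very end of the fingers, on their centre line; the grasp point (between the pads) lies 19 mm behind it; z points along the fingers, y is the direction in which the jaws open and shut (so a half turn about z gives the same grasp; the last joint's range is limited). The gripper opens to 91 mm and grips with 3 to 60 N. Pads are 32 mm wide; open, the fingers measure 118 mm over their backs; the gripper's body (76 mm by 178 mm) begins 60 mm behind the grasp point.
Start: joints at [67.036, 18.312, 89.639, -0, 72.044, -1.146], TCP at [0.214, 0.534, 0.214] pointing down, gripper open.
Joint ranges: [-177.97, 177.97], [-48.28, 115.42], [12.27, 149.76], [-77.06, 257.06], [2.81, 150.46], [-146.56, 146.56]. Speed limits (degrees/s): [147.25, 147.25, 180, 180, 180, 180].

INTERFACE

Orientations are given as a 3x3 rotation matrix whose columns are the frame's x, y, z axes.
In Python, from plant import status, capture, calibration, r, recognise, outline_of gives the robot as it stands.
- The arm moves only by the tool send_rows, never from a script. Its argument "increments" is a list of rows, each a list of 7 numbers: the turn, a rotation vector about the tool's x, y, z in degrees, then the shift along the tool's x, y, z in mm, then the finger opening in mm, from 0 to 91.2. A call has exactly 10 rows; each row shifts and turns the pose as measured when the row begins, along the tool's axes as they then stand; what a row does not reach is not made up. A row lasts 1/10 s, in which the tool goes at most 50 mm and 8.59 degrees, less where a joint would pass 70% of its speed; a pose out of reach is approached as far as the arm can. A call is refused whole if a number of a shift passes 50 or a number of a turn 8.59, either way. A call with a gripper value outside its range is refused whole. The fingers move at their own pace and stop on an object; "newtons" is the grip in N (left out, the last holds). Time passes only in rows, so rows that do not move let the fingers close, or fill a call up. It gives the time, the measured TCP pose, the force and the opening at its end, in the units of the state.
- status.get_state(): the state, without advancing time (a new reading comes with each control period).
- capture(name): name is "scene" or "side" or "wrist"; returns the picture (420x560x3 uint8, red, green, blue); there is no depth.
- calibration(name): a dict with "camera_matrix" (3x3 intrinsics, pixels), "world_to_cam" (4x4, takes a point from world to camera coordinates). Camera axes: x right, y up, looking along -z (the intrinsics and any distortion apply to the point x, -y, -z); pixel columns grow to the right and rows downward; lengths in m; the calibration is good to about 2 mm. A picture is of the moment at which its call begins: read the wrist's pose just before it. calibration takes no time and is no camera call; for the wrist camera it gives the pose at the moment of the call.
- r.job_done(): hands the job in, once; it reports no verdict.
Trained networks look in the newest picture that a camera, given by its name, has taken for a name from the list of things; names that differ only in an ending like _2 or _b are one class to them, and where a whole thing is asked for, a point or a joint stands for the part that bears it (a point fixed in the world has none). Each returns a list of dicts, best first, with "p" (0 to 1); they miss things now and then, are a little off and sometimes report something else, mostly with a low value. They report only what shows in the picture. A call takes as long as a camera call.
- recognise(camera, query): "extent" ([left, top, right, bottom] in pixels, round what is visible of it).
- outline_of(camera, query): "region" (420x560 bool, what is visible of it) and "extent" ([left, top, right, bottom] in pixels, round what is visible of it).
The state is a dict: "time_s": time; "joints": joint angles; "qd": joint speeds; "joint_efforts": joint torques, N m; "position": TCP position; "tcp_rot": TCP orientation; "ft_force": force on the tool from outside, world axes, zero at the start; "torque": the same for the moment, N m; "width": finger opening in m.
Only numpy, scipy, OpenCV 4.12 (cv2) and the standard library are available. Lean on these libraries where they do the work, as an engineer would, in place of code of your own. Each camera call takes 0.05 s, during which the arm holds its last target.

## Working session

There is one attempt and no reset: what is moved stays moved. The work goes in short steps, Python scripts to look and compute and a tool call to move; the robot and the scene stay as the last step left them, time stands still between calls to the robot, and variables do not carry over. Pictures are saved under pics/ and viewed, and the job is handed in when it is done.

Besides the shell and the picture viewer there is one more tool, called as name(argument=value, ...) on one line, values as JSON. send_rows: Moves the arm, as the interface text tells. Its arguments: {"type":"object","properties":{"increments":{"type":"array"},"newtons":{"type":"number"}},"required":["increments"]}

```bash
ls; mkdir -p pics; cat > h.py <<'E'
import numpy as np,cv2
from plant import status,capture,calibration,r,recognise,outline_of
def snap(n,f):
    im=capture(n); cv2.imwrite('pics/'+f,cv2.cvtColor(im,cv2.COLOR_RGB2BGR)); return im
def proj(n,P,c=None):
    c=c or calibration(n);K=np.array(c['camera_matrix']);T=np.array(c['world_to_cam'])
    P=np.atleast_2d(P);q=P@T[:3,:3].T+T[:3,3];q=q*[1,-1,-1];u=q@K.T;return u[:,:2]/u[:,2:]
def ray(n,uv,z,c=None):
    c=c or calibration(n);K=np.array(c['camera_matrix']);T=np.array(c['world_to_cam'])
    d=np.linalg.inv(K)@[uv[0],uv[1],1];d=d*[1,-1,-1];R=T[:3,:3];o=-R.T@T[:3,3];d=R.T@d
    return o+d*(z-o[2])/d[2]
E
python3 - <<'E'
from h import *
for n in ['scene','side','wrist']:
    snap(n,n+'0.png'); c=calibration(n); T=np.array(c['world_to_cam']);print(n,{k:v for k,v in c.items() if k not in('world_to_cam',)}, -T[:3,:3].T@T[:3,3])
    for q in ['speaker','riser','mouse','carton','wrist_rest']:
        print(q,[(d['p'],np.round(d['extent'],1)) for d in recognise(n,q)][:4])
s=status.get_state();print(s)
E
```

```text
pics
scene {'camera_matrix': array([[406.39184908,   0.        , 282.32263229],
       [  0.        , 406.39184908, 205.15437944],
       [  0.        ,   0.        ,   1.        ]])} [1.32798509 0.303986   0.64696111]
speaker [(0.63, array([372.3, 199.3, 401. , 234.4]))]
riser [(0.61, array([344.8, 214.9, 398.6, 259.6]))]
mouse [(0.86, array([156.1, 154.6, 193.4, 182.7]))]
carton [(0.68, array([245.2, 236.1, 287.3, 281.9]))]
wrist_rest [(0.69, array([449. , 203.9, 484.5, 304.7]))]
side {'camera_matrix': array([[412.50787379,   0.        , 277.67521372],
       [  0.        , 412.50787379, 205.70943784],
       [  0.        ,   0.        ,   1.        ]])} [ 0.18835422 -0.50231869  0.8348196 ]
speaker [(0.98, array([198.4, 147. , 224.5, 175.4]))]
riser [(0.88, array([199.3, 153.8, 250.6, 198.7]))]
mouse [(0.69, array([329.3, 352.3, 394.3, 403.8]))]
carton [(0.79, array([307.1, 163.9, 338.9, 205. ])), (0.53, array([329. , 353.8, 392.6, 404.1]))]
wrist_rest [(0.7, array([118.3, 122.3, 219.6, 178.9])), (0.6, array([200.4, 153.7, 249. , 195.9]))]
wrist {'camera_matrix': array([[326.61346
[... 345 characters left out ...]
51e+01, -2.42246782e-03,
        7.20426925e+01, -1.14649476e+00]), 'qd': array([-0.07041534,  0.01550224, -0.07416862, -0.00335266,  0.01134745,
       -0.00446391]), 'joint_efforts': array([ 4.14347978e-04, -4.12344146e+01, -2.32233042e+01,  7.29251700e-02,
        3.75568355e-02,  6.03182144e-06]), 'position': array([0.21370948, 0.53383281, 0.21398357]), 'tcp_rot': array([[-9.28388001e-01,  3.71612315e-01,  8.54182938e-05],
       [ 3.71612322e-01,  9.28387997e-01,  9.85052686e-05],
       [-4.26955477e-05,  1.23193600e-04, -9.99999992e-01]]), 'ft_force': array([ 0.21507374, -0.49427823, -0.60812899]), 'torque': array([-0.03721375,  0.02129134,  0.01289644]), 'width': 0.09124673878154903}
```

View pics/scene0.png

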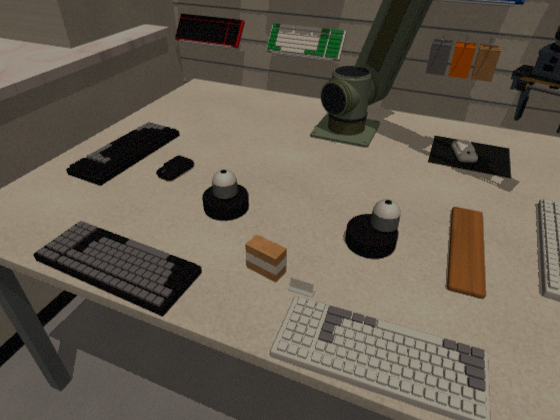

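View pics/side0.png

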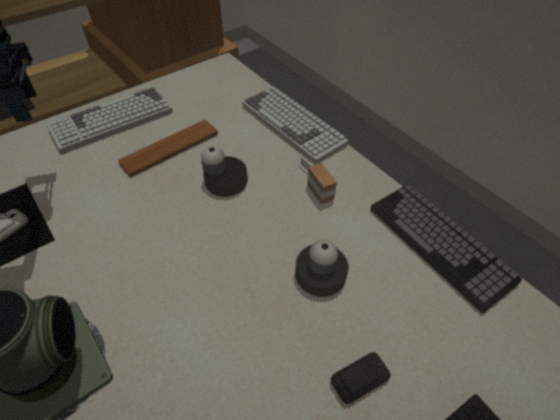

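View pics/wrist0.png

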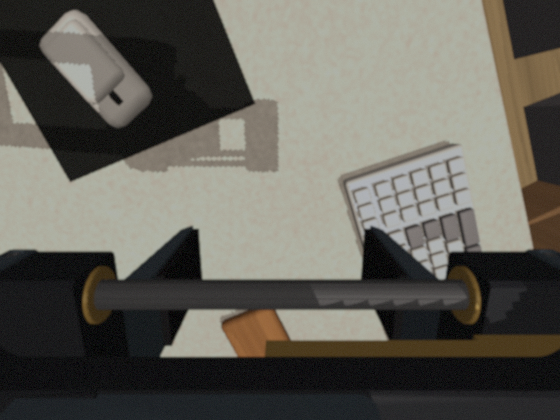

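The off-centre speaker is the one on the robot's left: scene (386,215) on the riser at (372,235), side view (213,158) on (225,176). The other speaker stands centred at scene (225,185). I'll fit silhouettes for a precise position.

```bash
cat > fit.py <<'E'
from h import *
from scipy.optimize import minimize
a=np.linspace(0,2*np.pi,72,endpoint=False)
def ring(x,y,z,R): return np.c_[x+R*np.cos(a),y+R*np.sin(a),np.full(72,z)]
SP=[(0,.013),(.004,.013),(.004,.026),(.011,.032),(.015,.032),(.030,.0318),(.046,.031),(.056,.027),(.065,.021),(.070,.011),(.072,.003)]
def lathe(x,y,z0,prof): return np.vstack([ring(x,y,z0+h,R) for h,R in prof])
def sil(n,P,c,S=8):
    p=proj(n,P,c); m=np.zeros((420,560),np.float32)
    hull=cv2.convexHull(p.astype(np.float32))[:,0]
    big=np.zeros((420*4,560*4),np.uint8)
    cv2.fillConvexPoly(big,np.round((hull+.5)*4*16-.5*16).astype(np.int32),255,cv2.LINE_8,4)
    return cv2.resize(big,(560,420),interpolation=cv2.INTER_AREA)/255.
def sils(n,sx,sy,rx,ry,c):
    s=sil(n,lathe(sx,sy,.04,SP),c); r_=sil(n,np.vstack([ring(rx,ry,0,.06),ring(rx,ry,.04,.06)]),c)
    return s,r_
def fit(n,g,ms,mr,c):
    def f(v):
        s,r_=sils(n,*(np.array(v)/1000),c)
        vis=r_*(1-s); return np.abs(s-ms).sum()+np.abs(vis-mr).sum()
    o=minimize(f,np.array(g)*1000,method='Nelder-Mead',options=dict(initial_simplex=np.array(g)*1000+np.vstack([np.zeros(4),6*np.eye(4)]),xatol=.1,fatol=.1))
    return o.x,o.fun
def best(n,q,near):
    ds=[d for d in outline_of(n,q)]
    ds=[d for d in ds if np.hypot((d['extent'][0]+d['extent'][2])/2-near[0],(d['extent'][1]+d['extent'][3])/2-near[1])<25]
    return ds[0] if ds else None
def measure(g,tag,cams=('scene','side')):
    out={}
    for n in cams:
        im=snap(n,f'{n}_{tag}.png'); c=calibration(n)
        ps=proj(n,[[g[0],g[1],.075]],c)[0];pr=proj(n,[[g[2],g[3],.02]],c)[0]
        ds=best(n,'speaker',ps);dr=best(n,'riser',pr)
        if ds is None or dr is None: print(n,'missing',ds is None,dr is None);continue
        v,fun=fit(n,g,ds['region'].astype(float),dr['region'].astype(float),c)
        print(n,'p',ds['p'],dr['p'],'fit',np.round(v,1),'off',np.round(v[:2]-v[2:],1),'err',round(fun),ds['region'].sum(),dr['region'].sum())
        s,r_=sils(n,*(v/1000),c)
        b=cv2.cvtColor(im,cv2.COLOR_RGB2BGR); k=5;u=int(pr[0]);w=int(pr[1])
        y0,y1,x0,x1=max(0,w-55),w+45,max(0,u-70),u+70
        cr=cv2.resize(b[y0:y1,x0:x1],None,fx=k,fy=k,interpolation=cv2.INTER_CUBIC)
        for m,col in((s,(0,255,0)),(r_,(0,0,255)),(ds['region']*1.,(255,255,0)),(dr['region']*1.,(255,0,255))):
            mm=cv2.resize(m.astype(np.float32)[y0:y1,x0:x1],None,fx=k,fy=k)
            cs,_=cv2.findContours((mm>.5).astype(np.uint8),cv2.RETR_LIST,cv2.CHAIN_APPROX_NONE);cv2.drawContours(cr,cs,-1,col,1)
        cv2.imwrite(f'pics/{n}_{tag}_fit.png',cr); out[n]=v
    return out
E
python3 - <<'E'
from fit import *
a_=ray('scene',(386,215),.075);b=ray('side',(213,158),.075);print(a_,b)
c_=ray('scene',(372,232),.04);d=ray('side',(225,174),.04);print(c_,d)
m=lambda p,q:(p+q)/2
s=m(a_,b);t=m(c_,d)
measure([s[0],s[1],t[0],t[1]],'m1')
E
```

```text
[0.55012163 0.2420957  0.075     ] [0.55109045 0.24245743 0.075     ]
[0.57998731 0.22103876 0.04      ] [0.56057934 0.20365537 0.04      ]
scene p 0.66 0.92 fit [549.2 240.9 567.5 219.4] off [-18.3  21.5] err 124 770 1624
side p 0.85 0.62 fit [547.8 239.1 566.9 216. ] off [-19.1  23.1] err 79 595 1200
```

View pics/scene_m1_fit.png

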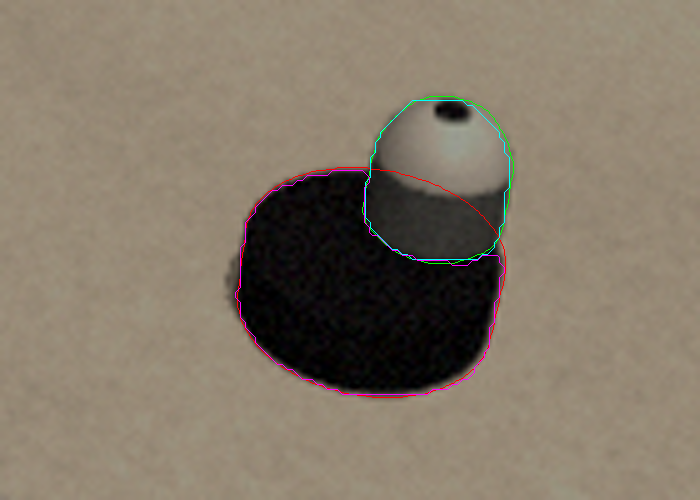

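View pics/side_m1_fit.png

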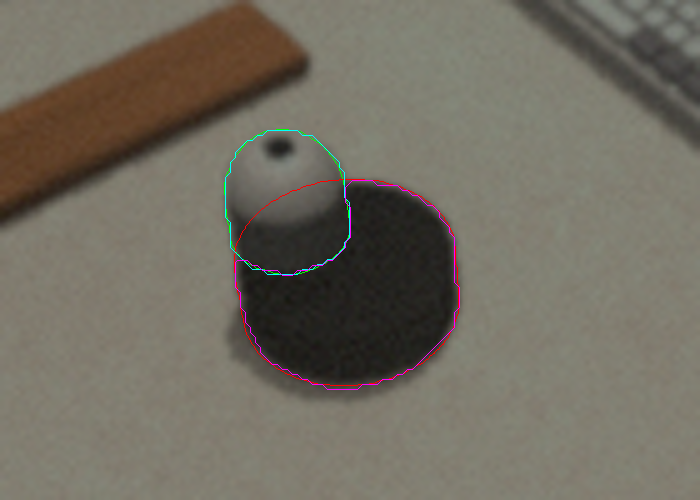

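Both cameras agree. The speaker is at about (548.5, 240), the riser at (567.2, 217.7), and the offset is (-18.7, +22.3) mm, or 29 mm. I'll close the fingers, turn tool x onto the push line and approach from outside.

send_rows(increments=[[0,0,7,0,0,0,0],[0,0,7,0,0,0,0],[0,0,7,0,0,0,0],[0,0,7,0,0,0,0],[0,0,0,-40,7,0,0],[0,0,0,-40,7,0,0],[0,0,0,-40,7,0,0],[0,0,0,-40,7,0,0],[0,0,0,-40,7,0,0],[0,0,0,-40,7,0,0]], newtons=5)

```text
time_s: 2.2
position: [0.4004, 0.373, 0.2136]
tcp_rot: [[-0.637, 0.771, 0.0], [0.771, 0.637, 0.003], [0.002, 0.002, -1.0]]
ft_force: [0.0, 0.1, -0.5]
width: 0.0142
```

```bash
cat > go.py <<'E'
from h import *
def rel(S=(.5485,.240),C=(.5672,.2177)):
    s=status.get_state();R=np.array(s['tcp_rot']);p=s['position'];S=np.array(S);C=np.array(C)
    u=(C-S);d=np.linalg.norm(u);u/=d
    want=np.c_[[-u[0],-u[1],0],[-u[1]*-1*-1,u[0],0],[0,0,-1]]
    want[:,1]=np.cross(want[:,2],want[:,0])
    rv=cv2.Rodrigues(R.T@want)[0].ravel()*180/np.pi
    v=p[:2]-S; l=np.array([-u[1],u[0]])
    print('t',s['time_s'],'pos',np.round(p*1000,1),'along',round(v@u*1000,1),'lat',round(v@l*1000,1),'off',round(d*1000,1),'turn tool',np.round(rv,2),'F',np.round(s['ft_force'],2),'w',s['width'])
    t=np.r_[S-u*.063,p[2]]
    print('to standoff in tool mm',np.round(R.T@(t-p)*1000,1), 'tool y in (u,l)',R[:2,1]@u,R[:2,1]@l)
E
python3 -c "
from go import *;rel()"
```

```text
t 2.2 pos [400.4 373.  213.6] along -197.1 lat -28.0 off 29.1 turn tool [ 0.12 -0.13 -0.43] F [ 0.03  0.09 -0.53] w 0.014180159583826417
to standoff in tool mm [-133.9   29.    -0.2] tool y in (u,l) 0.007511091860597021 0.9999696830371726
```

send_rows(increments=[[0,0,0,-30,7,0,0],[0,0,0,-30,7,0,0],[0,0,0,-30,7,0,0],[0,0,0,-25,5,0,0],[0,0,0,0,0,30,0],[0,0,0,0,0,30,0],[0,0,0,0,0,30,0],[0,0,0,0,0,30,0],[0,0,0,0,0,20,0],[0,0,0,0,0,0,0]])

```text
time_s: 3.2
position: [0.505, 0.2935, 0.0708]
tcp_rot: [[-0.629, 0.777, 0.008], [0.777, 0.629, 0.006], [-0.001, 0.01, -1.0]]
ft_force: [0.2, -0.7, 0.2]
width: 0.0008
```

```bash
python3 -c "
from go import *;rel()
snap('scene','s2.png');snap('side','d2.png')
from h import *
a=[cv2.imread('pics/s2.png')[160:280,320:480],cv2.imread('pics/d2.png')[80:200,140:300]]
cv2.imwrite('pics/c2.png',cv2.resize(np.hstack(a),None,fx=2.5,fy=2.5,interpolation=cv2.INTER_CUBIC))"
```

```text
t 3.2 pos [505.  293.5  70.8] along -68.9 lat 1.0 off 29.1 turn tool [ 0.55  0.04 -0.99] F [ 0.16 -0.66  0.2 ] w 0.0007802346260112527
to standoff in tool mm [-6.  -0.9 -0. ] tool y in (u,l) 0.017331865519988783 0.999803723342523
```

View pics/c2.png

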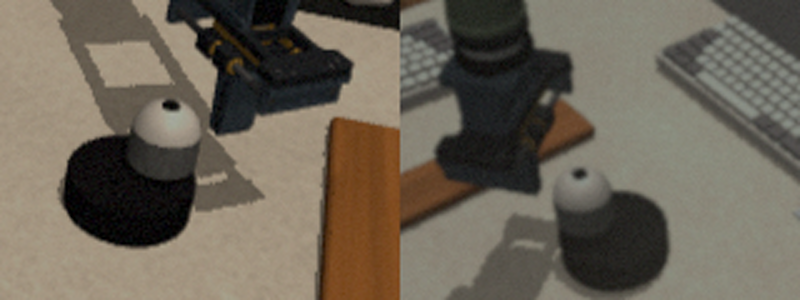

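Picture: the closed fingers stand behind the speaker on the push line, clear of speaker and riser. Next I'll descend to about 47 mm.

send_rows(increments=[[0.5,0,-1,0,-1,6,0],[0,0,0,0,0,6,0],[0,0,0,0,0,6,0],[0,0,0,0,0,5,0],[0,0,0,0,0,0,0],[0,0,0,-3,0,0,0],[0,0,0,-3,0,0,0],[0,0,0,-3,0,0,0],[0,0,0,-3,0,0,0],[0,0,0,0,0,0,0]])

```text
time_s: 4.3
position: [0.518, 0.2858, 0.0542]
tcp_rot: [[-0.644, 0.765, 0.015], [0.765, 0.644, 0.007], [-0.004, 0.016, -1.0]]
ft_force: [-0.0, 0.5, -0.2]
width: 0.0005
```

```bash
python3 -c "
from go import *;rel()"
```

```text
t 4.3 pos [518.  285.8  54.2] along -54.7 lat 6.0 off 29.1 turn tool [0.91 0.22 0.11] F [-0.05  0.46 -0.16] w 0.0005028324964712382
to standoff in tool mm [ 8.3 -6.  -0.1] tool y in (u,l) -0.0019331101194533897 0.9998721302871493
```

send_rows(increments=[[0.4,0,0,0,-2,2,0],[0.3,0,0,0,-2,2,0],[0.3,0,0,0,-2,2,0],[0.2,0,0,0,-1.5,1,0],[0.2,0,0,0,-1,1,0],[0.1,0,0,0,-0.6,0.5,0],[0.1,0,0,0,-0.6,0.5,0],[0.1,0,0,0,-0.6,0.5,0],[0.1,0,0,0,-0.6,0.5,0],[0.1,0,0,0,-0.6,0.5,0]])

```text
time_s: 5.3
position: [0.5082, 0.2778, 0.0428]
tcp_rot: [[-0.644, 0.765, -0.013], [0.765, 0.644, -0.016], [-0.004, -0.02, -1.0]]
ft_force: [0.7, -0.2, 0.8]
width: 0.0005
```

```bash
python3 -c "
from go import *;rel()"
```

```text
t 5.3 pos [508.2 277.8  42.8] along -54.9 lat -6.5 off 29.1 turn tool [-1.16  0.21  0.11] F [ 0.69 -0.17  0.78] w 0.00045365512708127125
to standoff in tool mm [ 8.1  6.5 -0.2] tool y in (u,l) -0.001898089240928148 0.999792482957578
```

send_rows(increments=[[-0.3,0,0,0,0,-2,0],[-0.4,0,0,0,2,-1.5,0],[-0.4,0,0,0,2,-1,0],[0,0,0,0,1.5,0,0],[0,0,0,0,1,0,0],[0,0,0,0,0,0,0],[0,0,0,0,0,0,0],[0,0,0,0,0,0,0],[0,0,0,0,0,0,0],[0,0,0,0,0,0,0]])

```text
time_s: 6.3
position: [0.5138, 0.2825, 0.0478]
tcp_rot: [[-0.644, 0.765, 0.003], [0.765, 0.644, -0.002], [-0.004, 0.001, -1.0]]
ft_force: [0.2, 1.4, 0.6]
width: 0.0007
```

```bash
python3 -c "
from go import *;rel()"
```

```text
t 6.3 pos [513.8 282.5  47.8] along -54.9 lat 0.7 off 29.1 turn tool [0.05 0.21 0.11] F [0.16 1.38 0.57] w 0.0007007164498496684
to standoff in tool mm [ 8.2 -0.7 -0. ] tool y in (u,l) -0.001945589198756515 0.9999977179822448
```

send_rows(increments=[[0,0,0,-2,0,0,0],[0,0,0,-2,0,0,0],[0,0,0,-2,0,0,0],[0,0,0,-2,0,0,0],[0,0,0,-2,0,0,0],[0,0,0,-2,0,0,0],[0,0,0,-2,0,0,0],[0,0,0,-2,0,0,0],[0,0,0,-1.5,0,0,0],[0,0,0,-1,0,0,0]])

```text
time_s: 7.3
position: [0.5256, 0.2681, 0.0478]
tcp_rot: [[-0.643, 0.766, 0.001], [0.766, 0.643, -0.0], [-0.001, 0.0, -1.0]]
ft_force: [-1.3, 1.3, 0.4]
width: 0.0005
```

```bash
python3 -c "
from go import *;rel()
from fit import *
measure([.556,.231,.567,.2177],'m2')"
```

```text
t 7.3 pos [525.6 268.1  47.8] along -36.3 lat 0.5 off 29.1 turn tool [0.02 0.05 0.05] F [-1.33  1.25  0.4 ] w 0.0004974696590949207
to standoff in tool mm [26.7 -0.5 -0. ] tool y in (u,l) -0.0008599764765399835 0.9999995697652984
scene p 0.9 0.69 fit [558.9 230.3 566.3 218.9] off [-7.4 11.4] err 185 749 1445
side missing False True
```

View pics/scene_m2_fit.png

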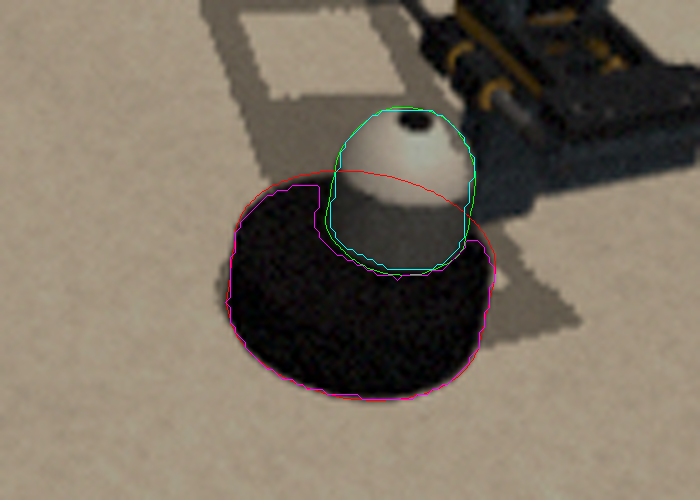

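View pics/side_m2.png

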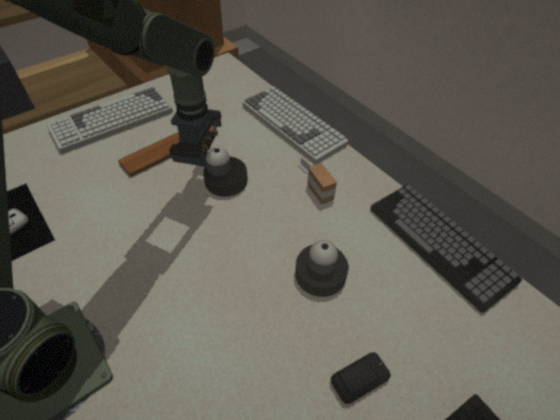

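Upright, riser unmoved, about 14-17 mm to go. I'll push 11 mm more.

send_rows(increments=[[0,0,0,-1.3,0,0,0],[0,0,0,-1.3,0,0,0],[0,0,0,-1.3,0,0,0],[0,0,0,-1.3,0,0,0],[0,0,0,-1.3,0,0,0],[0,0,0,-1.3,0,0,0],[0,0,0,-1.2,0,0,0],[0,0,0,-1,0,0,0],[0,0,0,-1,0,0,0],[0,0,0,0,0,0,0]])

```text
time_s: 8.6
position: [0.5328, 0.2594, 0.0478]
tcp_rot: [[-0.643, 0.766, 0.0], [0.766, 0.643, -0.0], [-0.0, 0.0, -1.0]]
ft_force: [-1.3, 1.3, -0.3]
width: 0.0006
```

```bash
python3 -c "
from go import *;rel()
from fit import *
measure([.564,.223,.567,.2177],'m3')"
```

```text
t 8.6 pos [532.8 259.4  47.8] along -24.9 lat 0.5 off 29.1 turn tool [0.01 0.01 0.05] F [-1.27  1.32 -0.28] w 0.0006426121767063445
to standoff in tool mm [38.1 -0.4 -0. ] tool y in (u,l) -0.0009514154171359826 0.9999995398599885
scene p 0.66 0.78 fit [562.9 221.1 566.5 218.6] off [-3.6  2.6] err 147 771 1443
side p 0.96 0.85 fit [563.9 219.8 567.9 218. ] off [-4.1  1.8] err 113 593 1055
```

View pics/scene_m3_fit.png

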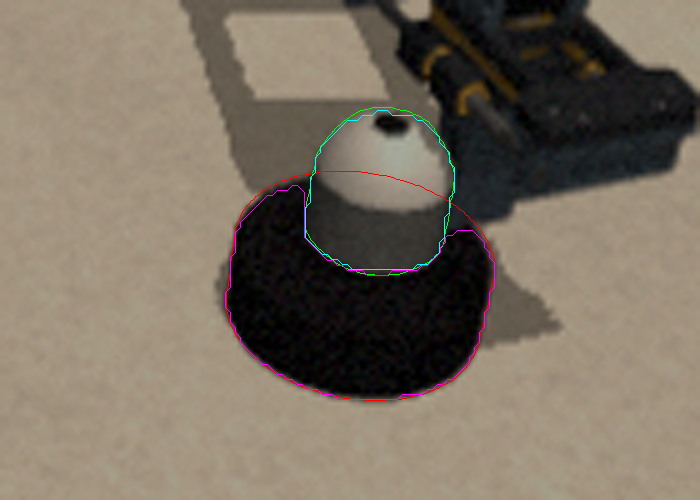

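Remaining offset is about (-3.8, +2.2). One more tap of 3.5 mm, then back off.

send_rows(increments=[[0,0,0,-1,0,0,0],[0,0,0,-1,0,0,0],[0,0,0,-1,0,0,0],[0,0,0,-0.5,0,0,0],[0,0,0,0,0,0,0],[0,0,0,3,0,0,0],[0,0,0,10,0,0,0],[0,0,0,20,0,0,0],[0,0,0,30,0,0,0],[0,0,0,30,0,0,0]])

```text
time_s: 9.9
position: [0.4759, 0.3281, 0.0477]
tcp_rot: [[-0.64, 0.769, 0.004], [0.769, 0.64, -0.001], [-0.003, 0.002, -1.0]]
ft_force: [-0.8, -0.1, -0.1]
width: 0.0006
```

send_rows(increments=[[0,0,0,20,0,-10,0],[0,0,0,20,0,-20,0],[0,0,0,20,0,-20,0],[0,0,0,20,0,-20,0],[0,0,0,20,0,-20,0],[0,0,0,20,0,-10,0],[0,0,0,0,0,0,0],[0,0,0,0,0,0,0],[0,0,0,0,0,0,0],[0,0,0,0,0,0,0]])

```text
time_s: 10.9
position: [0.3891, 0.4266, 0.149]
tcp_rot: [[-0.646, 0.763, 0.002], [0.763, 0.646, -0.005], [-0.006, -0.002, -1.0]]
ft_force: [-0.3, 0.1, -1.2]
width: 0.0005
```

```bash
python3 -c "
from go import *;rel()
from fit import *
measure([.566,.219,.567,.2177],'m4');measure([.566,.219,.567,.2177],'m5')
a=[cv2.resize(cv2.imread('pics/%s_m4_fit.png'%n),(400,285)) for n in('scene','side')]
cv2.imwrite('pics/c4.png',np.vstack([np.hstack(a),cv2.resize(np.hstack([cv2.imread('pics/%s_m5.png'%n) for n in('scene','side')]),(800,300))]))"
```

```text
t 10.9 pos [389.1 426.6 149. ] along -245.4 lat -2.2 off 29.1 turn tool [-0.09  0.32  0.24] F [-0.28  0.15 -1.18] w 0.0005051198481592283
to standoff in tool mm [-182.4    1.5    1. ] tool y in (u,l) -0.0042675367453392935 0.9999897181963707
scene p 0.73 0.77 fit [566.5 219.3 567.4 218.1] off [-0.9  1.2] err 142 814 1411
side p 0.8 0.6 fit [565.2 216.3 568.3 218.5] off [-3.1 -2.2] err 125 588 983
scene p 0.73 0.85 fit [566.3 218.7 568.  219.3] off [-1.7 -0.6] err 123 756 1481
side p 0.93 0.68 fit [565.9 217.3 568.8 218.2] off [-3.  -0.9] err 109 600 1030
```

View pics/c4.png

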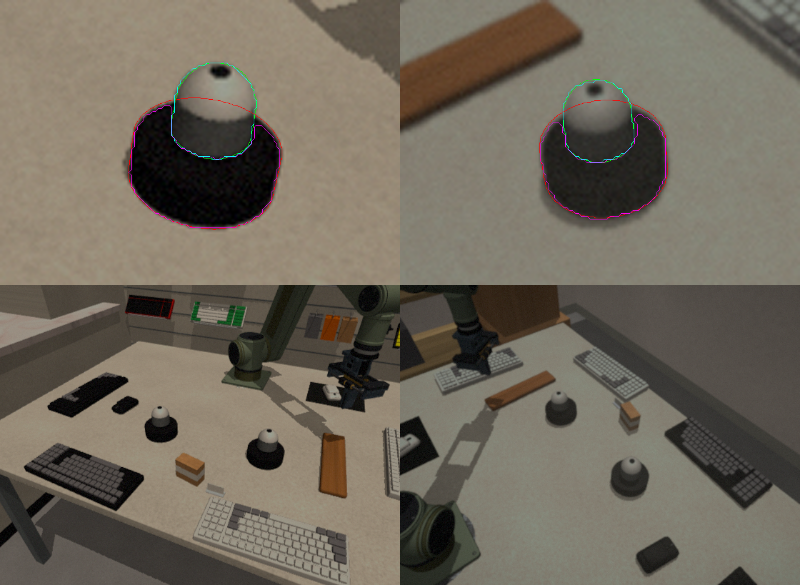

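The speaker stands upright and centred to about 2-4 mm by every reading. The riser and the rest are unmoved and the arm is clear, so I'm handing in.

```bash
python3 -c "
from h import *;print(r.job_done())"
```

```text
the job is handed in; nothing more can be done
None
```

The speaker is back in the middle of its riser, standing upright, and the job was handed in about 11 s into the 42 s limit. I closed the fingers, came down behind the speaker and pushed its base in three slow steps with the tips about 8 mm above the riser top. Then I backed the arm away.

- **Centring:** it started about 29 mm off-centre. After I backed away, four silhouette fits (two per camera) put it 1.5 to 3.8 mm off, within the 7 mm allowed.
- **Disagreement:** the two cameras' final offsets differ by up to about 4 mm, which is their fitting noise. The side camera also missed the riser in one mid-push check, so that step used the scene camera alone.
- **Riser:** the final fits put it within about 2 mm of its first position, the same size as the measuring error.
- **Force:** the wrist force was under 2 N in every reading I took during the pushes.
- **Everything else:** the other speaker and its riser, the mouse, the carton and the wrist rest looked unmoved in the final pictures. I did not measure their positions.

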